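# Stand the oxide jar in the crate, find which way its cap undoes, and hold the cap off

## Task

I want to top up the square oxide jar standing on the bench: lower it upright (no dropping) into one of the two empty cells of the divided crate, so that the cell keeps it from turning, then take its cap off. Some of these jars have ordinary caps and some left-handed ones, and nothing outside tells which, so find out by trying which way this one undoes. Leave the jar standing in its cell, leave the little pots and everything else on the bench where they are, and finish still holding the cap in the gripper, lifted off a hand's breadth above the jar's mouth: do not put it down or let go.

Things in the scene. Friction and masses are not known exactly. Their poses are not given: they have to be found in the camera images.
- jar_mid (a point): Oxide jar: white, 58 x 58 mm square with flat sides 84 mm high, a rust-red patch on each, a sloping shoulder, then round neck and black cap; 111 mm tall with the cap, 0.3 to 0.55 kg, loose, upright at any yaw; lift and carry it by the cap. The point is on its axis 55 mm above its underside; z up, x and y square to the flat sides. The mouth, 30 mm across, is 107 mm above the underside.
- cap_mid (a point): The jar's twist cap: black, ribbed, 58 mm across, 22 mm high, 35 g. The point is its centre, 100 mm above the jar's underside when on; z up. Turned the right way against the jar it moves easily, is free after about 60 degrees and lifts straight off; the wrong way it stops firmly within about 10, once the cell holds the jar. Which way differs from jar to jar. Still locked, it lifts the jar too.
- crate: Wooden crate screwed to the bench: 149 mm (x) by 220 mm (y), 46 high; walls, dividers, floor 7 mm; a 12 mm high cleat 16 mm wide at each y end. 2 x 3 cells, each 64 x 64 mm inside, 71 mm apart: the jar, in line with a cell, has 3 mm play each side and can twist about 6 degrees either way before it is held. Origin: centre of its underside; axes along its sides.
- cell_a (a point): Centre of the inner floor of an empty cell of the crate: crate x -35.5 mm, y +71 mm, 7 mm above the bench.
- cell_b (a point): Centre of the inner floor of the other empty cell: crate x -35.5 mm, y 0, 7 mm above the bench.
- pot_1: Small round glaze sample pot with a white lid, 53 mm across, 39 mm high, standing in another cell of the crate, its lid below the crate's rim: leave alone. Origin at the centre of its underside.
- pot_2: Another such pot in the crate: leave alone. Origin at the centre of its underside.
- pot_3: Another such pot in the crate: leave alone. Origin at the centre of its underside.
- pot_4: Another such pot in the crate: leave alone. Origin at the centre of its underside.
- glaze_bottle: Round white glaze bottle with a blue cap, 68 mm across, 150 mm high, standing beyond the jar: leave alone. Origin at the centre of its underside.
- bisque_mug: Terracotta-coloured mug, 80 mm across, 95 mm high, standing beyond the crate: leave alone. Origin at the centre of its underside.
- loop_tool: Clay loop tool with a wooden handle, about 165 mm long and 14 mm thick, lying on the bench between the crate and the weighing scale: leave alone. Origin below the middle of its handle, on the bench; x along the tool.

How it is judged (in metres and radians):
On the way, in this order (a step that is already met when the one before it is completed fails the run):
1. the jar stands upright, fully down in one of the two empty cells, with its cap still on ((horizontal distance between jar_mid and cell_a below 0.01 m or horizontal distance between jar_mid and cell_b below 0.01 m) and height (world z) of jar_mid below 0.066 m and angle between jar_mid's own z axis and vertical below 0.1 rad and distance between cap_mid and jar_mid below 0.055 m), for 0.3 s.
2. the cap has come off while the jar stays down in its cell (distance between cap_mid and jar_mid above 0.075 m and height (world z) of jar_mid below 0.068 m and angle between jar_mid's own z axis and vertical below 0.1 rad), for 0.1 s.
At the end, for the whole second after the job is handed in: The jar stands upright (within 6 degrees) on the floor of one of the two empty cells, within 10 mm of its centre, at rest, not touched by the fingers; the cap is held still by the fingers alone, its centre at least 172 mm above the bench (lower edge some 47 mm over the jar's mouth) ((horizontal distance between jar_mid and cell_a below 0.01 m or horizontal distance between jar_mid and cell_b below 0.01 m) and height (world z) of jar_mid below 0.066 m and angle between jar_mid's own z axis and vertical below 0.1 rad and height (world z) of cap_mid above 0.172 m and contact force between the fingers and cap above 1 N and contact force between each of cap, the fingers and jar below 0.1 N and contact force between cap and crate below 0.1 N and linear speed of each of cap, jar below 0.03 m/s); the arm keeps its last pose, push and grip.
It fails at once if a pot, the bottle, the mug or the loop tool is shifted more than 30 mm (distance of any of pot_1, pot_2, pot_3, pot_4, glaze_bottle, bisque_mug, loop_tool from where it was at the start of the episode above 0.03 m).
It fails at once if the jar is knocked over (tilted more than 35 degrees) (angle between jar_mid's own z axis and vertical above 0.61 rad).
It fails at once if the jar is dropped (falls faster than 0.5 m/s with neither jar nor cap in the fingers) (linear speed of jar above 0.5 m/s and contact force between the fingers and jar below 0.1 N and contact force between the fingers and cap below 0.1 N).
It also fails if it takes over 45 s, if anything falls off the work surface, if the arm or the gripper's body presses on something with over 40 N, if the wrist force passes 120 N, or if a joint passes its speed limit or range.

## Robot

A 6-joint arm with a two-finger parallel gripper is mounted at the origin on the work surface. World frame = base frame: x ahead of the robot, y to its left, z up, the work surface at z = 0. Lengths are in mm, angles in rad, forces in N, time in s.
With the tool pointing down it reaches from about 275 to 1000 mm from the base axis. Payload 8.4 kg.
Tool frame: the origin (TCP) lies between the finger pads; the fingertips stand robot.tip_extent ahead of it and the grasp point (between the pads) lies 8 mm behind it (robot.tip_extent is the distance from the TCP to the fingertips, in mm); z points along the fingers, y is the line along which they close (so a half turn about z gives the same grasp; the last joint's range is limited). The gripper opens to 85 mm and grips with 20 to 120 N. Pads are 22 mm wide; open, the fingers measure 114 mm over their backs; the gripper's body (76 mm by 85 mm) begins 54 mm behind the grasp point. The pads swing forward as they close: fully open they stand 13 mm farther back than shut.
Start: joints at [-1.109, 0.353, 1.633, -0, 1.155, -0.002], TCP at [279.593, -558.978, 242.281] pointing down, gripper open.
Joint ranges: [-2.63, 2.63], [-0.92, 2.1], [0.06, 2.66], [-1.3, 4.44], [0, 2.69], [-3.02, 3.02]. Speed limits (rad/s): [2.22, 2.22, 2.79, 3.14, 3.14, 3.14].

## Interface

Orientations are given as a unit quaternion [w, x, y, z].
In Python, from station import robot gives the robot as it stands.
- The arm moves only by the shell command python3 -m handwheel 'ROWS' [OPENING]. ROWS is JSON, a list of rows, each a list of 4 numbers: the shift along the tool's x, y, z in m, then the turn about the tool's z in degrees. In form: [[tx, ty, tz, roll], ...]. A call has 1 to 12 rows; each row shifts and turns the commanded pose from where the row before left it, along the tool's axes as they then stand; what a row does not reach is not made up. A row lasts 1/12 s, in which the tool goes at most 41.7 mm and 7.16 degrees, less where a joint would pass 70% of its speed; a pose out of reach is approached as far as the arm can. A call is refused whole if a number of a shift passes 0.0417 or a number of a turn 7.16, either way. A call with a gripper value outside its range is refused whole. OPENING is the closure, from 0 (fully open) to 1 (shut), set as the call begins (- or left out, the last holds). The fingers move at their own pace and stop on an object; the grip force is fixed at half the most. Time passes only in rows, so rows that do not move let the fingers close. It gives the time, the measured TCP pose, the force, the opening and the grip force at its end, in the units of the state.
- robot.state(): the state, without advancing time (a new reading comes with each control period).
- robot.snapshot(name): name is "side" or "top" or "wrist"; returns the picture (384x512x3 uint8, blue, green, red); there is no depth.
- robot.camera_params(name): a dict with "camera_matrix" (3x3 intrinsics, pixels), "rvec" (rotation vector, rad) and "tvec" (3), from world to camera coordinates, as OpenCV has them. Camera axes: x right, y down, z forward; pixel columns grow to the right and rows downward; lengths in mm; the calibration is good to about 2 mm. A picture is of the moment at which its call begins: read the wrist's pose just before it. camera_params takes no time and is no camera call; for the wrist camera it gives the pose at the moment of the call.
- robot.job_done(): hands the job in; it is judged then, once.
The state is a dict: "time": time; "q": joint angles; "qvel": joint speeds; "joint_efforts": joint torques, N m; "ee_pos": TCP position; "tcp_rot": TCP orientation; "wrist_force": force on the tool from outside, world axes, zero at the start; "ft_torque": the same for the moment, N m; "width": opening from 0.0 (shut) to 1.0 (fully open); "gripper_force": force on a finger pad.
Only numpy, scipy, OpenCV 4.12 (cv2) and the standard library are available. Lean on these libraries where they do the work, as an engineer would, in place of code of your own. Each camera call takes 0.05 s, during which the arm holds its last target. There are 200 camera calls.

## Working session

There is one attempt and no reset: what is moved stays moved. The work goes in short steps, Python scripts to look and compute and a shell command to move; the robot and the scene stay as the last step left them, time stands still between calls to the robot, and variables do not carry over. Pictures are saved under pics/ and viewed, at most 10 in all, crops included, and the job is handed in when it is done.

```bash
mkdir -p pics
cat > look.py <<'E'
import cv2,numpy as np
from station import robot
def cam(n):
    p=robot.camera_params(n);K=np.array(p["camera_matrix"],float);R=cv2.Rodrigues(np.array(p["rvec"],float))[0];t=np.array(p["tvec"],float).ravel()
    return K,R,t
def ray(c,uv,z):
    K,R,t=c;o=-R.T@t;d=R.T@np.linalg.solve(K,[uv[0],uv[1],1.]);return o+d*(z-o[2])/d[2]
def px(c,X):
    K,R,t=c;v=K@(R@np.array(X,float)+t);return v[:2]/v[2]
E
python3 - <<'E'
from look import *
a=robot.snapshot("top");b=robot.snapshot("side")
cv2.imwrite("pics/top1.png",a);cv2.imwrite("pics/side1.png",b)
for n in("top","side"):
    c=cam(n);print(n,-c[1].T@c[2],c[0][0,0],c[1][2])
print(robot.state(),robot.tip_extent)
E
```

```text
top [ 5.13785552e+02 -1.82237777e-01  1.16725825e+03] 440.66339323740453 [ 0.11200141 -0.0103128  -0.99365453]
side [ 452.45618235 -654.09612923  743.7997381 ] 479.3655217201542 [ 0.18457661  0.68737353 -0.70245933]
{'time': 0.1, 'q': array([-1.10939169e+00,  3.53585758e-01,  1.63406040e+00, -2.50492564e-05,
        1.15523643e+00, -2.39466678e-03]), 'qvel': array([-0.00263057, -0.0017326 , -0.00134383,  0.00146646, -0.00028583,
       -0.00191823]), 'joint_efforts': array([-7.83961259e-04, -6.06360698e+01, -3.42818713e+01,  5.69258066e-05,
        4.05295970e-03, -4.81832421e-05]), 'ee_pos': array([ 279.39956213, -558.59452596,  241.63219763]), 'tcp_rot': array([-6.25452354e-04,  9.73230194e-01,  2.29831619e-01, -1.57882831e-04]), 'wrist_force': array([0.39581059, 0.43913871, 0.37698894]), 'ft_torque': array([-0.00908498,  0.03849359, -0.01641373]), 'gripper_force': 0.0, 'width': 0.9952297114074523} 11.0
```

View pics/top1.png

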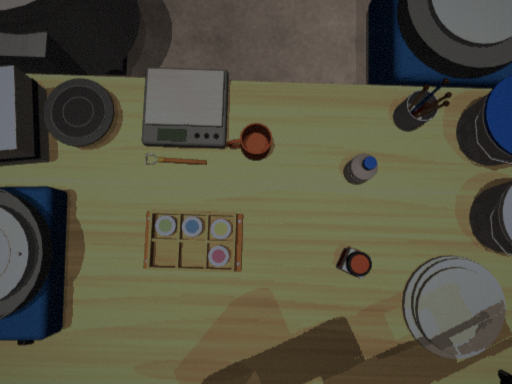

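View pics/side1.png

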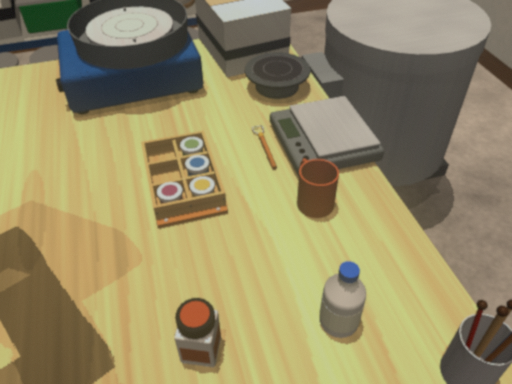

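The top view shows the jar at about (357,263) and the crate at about (195,241). Its empty cells are lower left (165,254) and lower middle (193,254). The mug, bottle and tool are above them. The side view shows the jar's front patch at (197,350).

Run:
```python
from look import *
a=cv2.imread("pics/top1.png");b=cv2.imread("pics/side1.png")
r=lambda i,x,y,w,h,s:cv2.resize(i[y:y+h,x:x+w],None,fx=s,fy=s,interpolation=cv2.INTER_CUBIC)
C=np.zeros((600,800,3),np.uint8)
k=r(a,140,205,110,72,5);C[:k.shape[0],:k.shape[1]]=k
k=r(a,330,240,50,45,5);C[:k.shape[0],550:800]=k
k=r(b,165,290,65,80,3);C[360:600,:k.shape[1]]=k
k=r(b,140,128,92,80,3);C[360:600,220:220+k.shape[1]]=k
cv2.imwrite("pics/crop1.png",C)
def red(i,box):
    x,y,w,h=box;s=cv2.cvtColor(i[y:y+h,x:x+w],cv2.COLOR_BGR2HSV)
    m=(((s[...,0]<10)|(s[...,0]>172))&(s[...,1]>120)&(s[...,2]>90)).astype(np.uint8)
    n,l,st,ce=cv2.connectedComponentsWithStats(m)
    for j in range(1,n):
        if st[j,4]>15: print(st[j],ce[j]+[x,y])
    
print("top");red(a,(335,240,45,45));print("side");red(b,(165,290,65,80))
ct,cs=cam("top"),cam("side")
for uv in[(358,263.5),(145.5,211.5),(243,213),(145,268),(241,271)]:print(uv,ray(ct,uv,46),ray(ct,uv,111))
print(ray(cs,(196.5,314),111))
```

```text
top
[ 16  15  18  18 251] [359.48605578 263.78486056]
side
[ 15  12  29  25 562] [194.36298932 313.97330961]
(358, 263.5) [ 462.41811976 -278.05477771   46.        ] [ 465.39591998 -261.94634319  111.        ]
(145.5, 211.5) [577.6109579  263.23716001  46.        ] [573.91096157 247.96658264 111.        ]
(243, 213) [581.15412648  15.79736392  46.        ] [577.24873058  14.87101702 111.        ]
(145, 268) [436.2266769  256.50130149  46.        ] [440.72281047 241.6212058  111.        ]
(241, 271) [435.53813345  16.18172237  46.        ] [440.07418228  15.23309398 111.        ]
[ 468.55038669 -266.21673202  111.        ]
```

View pics/crop1.png

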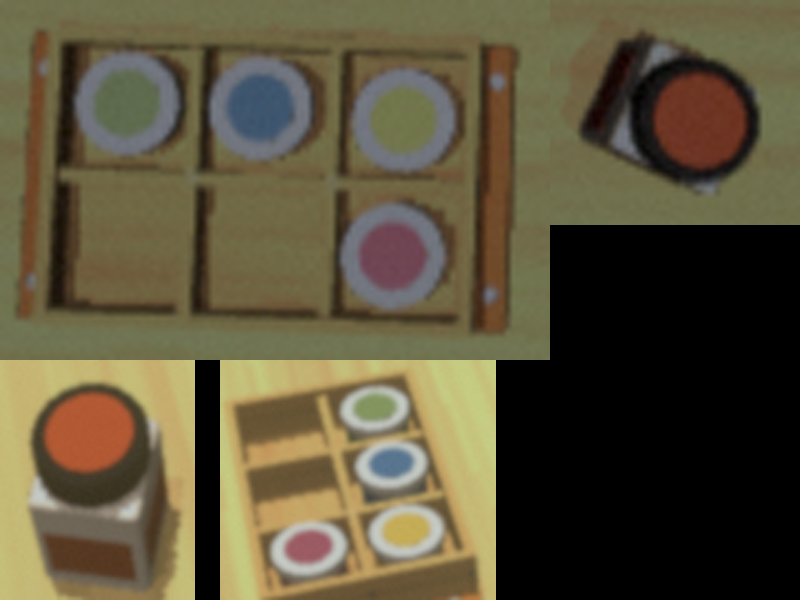

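Zoomed in, the jar's front patch and side edges are clear, and the cap disc is cleanly masked. The crate's divider junctions sit near (178,240.6) and (206.6,241) in the top view, so I can compute the geometry from those.

Run:
```python
from look import *
ct,cs=cam("top"),cam("side")
print("cap",ray(ct,(359.49,263.78),111),ray(cs,(194.36,313.97),111))
f=lambda x,y,s,ox,oy,X=0,Y=0:((x-X+.5)/s-.5+ox,(y-Y+.5)/s-.5+oy)
T=lambda x,y:ray(ct,f(x,y,5,140,205),46)
S=lambda x,y:ray(cs,f(x,y,3,140,128,220,360),46)
for n,p,q in[("top junc",T(193,180),T(335,183)),("side junc",S(337,457),S(350,515)),("top walls",T(56,176),T(475,188)),("topleft/botleft",T(54,38),T(44,315)),("right",T(480,42),T(470,323))]:
    d=p-q;print(n,p,q,"mid",(p+q)/2,"len",np.hypot(*d[:2]),"ang",np.degrees(np.arctan2(d[1],d[0])))
J=lambda x,y,z:ray(cs,f(x,y,3,165,290,0,360),z)
for p,q,z in[((46,535),(133,543),57),((50,568),(134,581),25),((32,492),(147,515),84)]:
    d=J(*q,z)-J(*p,z);print("jar face",J(*p,z),J(*q,z),np.hypot(*d[:2]),np.degrees(np.arctan2(d[1],d[0])))
U=lambda x,y,z:ray(ct,f(x,y,5,330,240,550,0),z)
for p,q,z in[((585,133),(628,38),12),((597,138),(705,190),70)]:
    d=U(*q,z)-U(*p,z);print("top jar",np.hypot(*d[:2]),np.degrees(np.arctan2(d[1],d[0])))
```

```text
cap [ 464.83865639 -265.49773528  111.        ] [ 465.49587872 -265.26205239  111.        ]
top junc [506.68204027 176.9176118   46.        ] [507.24303424 105.34874975  46.        ] mid [506.96253725 141.13318078  46.        ] len 71.57106069357205 ang 90.44910492464297
side junc [507.8239469  163.15347089  46.        ] [505.99057561  98.66556479  46.        ] mid [506.90726125 130.90951784  46.        ] len 64.51396192287193 ang 88.3715372929522
top walls [506.69480918 245.89933149  46.        ] [506.7728202   34.65209562  46.        ] mid [506.73381469 140.27571356  46.        ] len 211.24725026746341 ang 90.02115863122012
topleft/botleft [576.20364109 250.74523065  46.        ] [437.45125229 248.07743942  46.        ] mid [506.82744669 249.41133504  46.        ] len 138.77803323305798 ang 1.1014898400913835
right [580.59488163  34.61338932  46.        ] [439.46966308  34.87621049  46.        ] mid [510.03227235  34.74479991  46.        ] len 141.1254632813845 ang -0.10670330091531206
jar face [ 434.12158057 -283.64305146   57.        ] [ 475.84755657 -300.41598935   57.        ] 44.97097418427994 -21.899057960663917
jar face [ 432.09215295 -285.26958524   25.        ] [ 472.93214365 -304.64411708   25.        ] 45.20262519773434 -25.379708761301423
jar face [ 432.06562485 -273.43634585   84.        ] [ 484.73908749 -301.88229275   84.        ] 59.86372491926378 -28.370963954864813
top jar 54.253128357983286 -24.020237507812165
top jar 58.47155059904541 -113.96834377153523
```

The cap axis is at about (465,-265.4): the two views agree within 1 mm. Jar yaw is about -24° (mod 90). The crate centre is about (507,140.7) with yaw about 0, so cell_b is at (471.5,140.7). The 71 mm, 45 mm and 58 mm checks hold. Moving over the jar.

```bash
python3 -m handwheel '[[0.0297,-0.018,0.008,0],[0.0297,-0.018,0.008,0],[0.0297,-0.018,0.008,0],[0.0297,-0.018,0.008,0],[0.0297,-0.018,0.008,0],[0.0297,-0.018,0.008,0],[0.0297,-0.018,0.008,0],[0.0297,-0.018,0.008,0],[0.0297,-0.018,0.008,0],[0.0297,-0.018,0.008,0]]' 0 && python3 -m handwheel '[[0,0,0,-6.55],[0,0,0,-6.55],[0,0,0,-6.55],[0,0,0,-6.55],[0,0,0,-6.6],[0,0,0,-6.6],[0,0,0,0],[0,0,0,0]]'
cat > st.py <<'E'
from look import *
from scipy.spatial.transform import Rotation as Ro
def pose():
    s=robot.state();R=Ro.from_quat(s["tcp_rot"],scalar_first=True).as_matrix()
    return s,np.array(s["ee_pos"]),R
if __name__=="__main__":
    s,p,R=pose();print("t",s["time"],"p",p.round(1),"yaw",np.degrees(np.arctan2(R[1,0],R[0,0])).round(2),"tilt",R[:,2].round(3),"q6",s["q"][5].round(3),"F",np.round(s["wrist_force"],1),"T",np.round(s["ft_torque"],2),"w",round(s["width"],3),"g",s["gripper_force"])
E
python3 st.py
python3 - <<'E'
from st import *
c=cam("wrist");im=robot.snapshot("wrist");cv2.imwrite("pics/w1.png",im)
for z in(84,111):print(px(c,[465,-265.4,z]))
g=cv2.cvtColor(im,cv2.COLOR_BGR2HSV)
m=(((g[...,0]<10)|(g[...,0]>172))&(g[...,1]>120)&(g[...,2]>70)).astype(np.uint8)
n,l,st,ce=cv2.connectedComponentsWithStats(m)
for j in range(1,n):
    if st[j,4]>150: print(st[j],ce[j],ray(c,ce[j],111))
E
```

```text
time: 0.93
ee_pos: [465.1, -263.5, 161.8]
tcp_rot: [-0.0, 0.973, 0.23, -0.0]
wrist_force: [0.0, -1.2, 0.1]
width: 1.0
gripper_force: 0.0
time: 1.6
ee_pos: [464.5, -265.0, 162.1]
tcp_rot: [-0.0, 0.84, 0.543, -0.0]
wrist_force: [0.7, 0.5, -0.4]
width: 1.002
gripper_force: 0.0
t 1.6 p [ 464.5 -265.   162.1] yaw 65.77 tilt [-0.  0. -1.] q6 -0.098 F [ 0.7  0.5 -0.4] T [ 0.05 -0.03 -0.02] w 1.002 g 0.0
[258.04141257 199.70568941]
[257.90289779 211.44596308]
[ 228  178   64   61 2668] [259.80922039 208.08170915] [ 467.19752489 -263.71095189  111.        ]
```

View pics/w1.png

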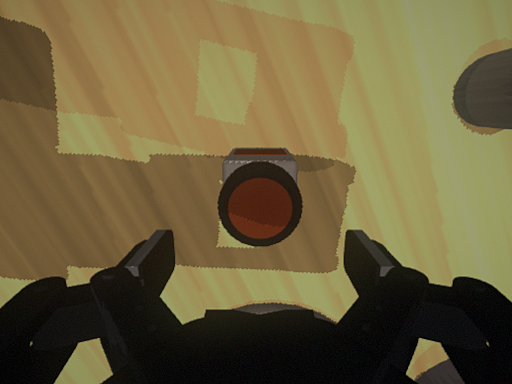

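The wrist view has the cap disc at (260,208), consistent with the centre to about 2 mm. The jar's top edge, (222,157) to (297,157), is parallel to the gripper, which confirms the yaw. Descending and gripping.

```bash
python3 -m handwheel '[[0.0005,0.001,0.0165,0],[0,0,0.0165,0],[0,0,0.0165,0],[0,0,0.0165,0],[0,0,0,0],[0,0,0,0]]' && python3 -m handwheel '[[0,0,0,0],[0,0,0,0],[0,0,0,0],[0,0,0,0],[0,0,0,0],[0,0,0,0],[0,0,0,0],[0,0,0,0],[0,0,0,0],[0,0,0,0]]' 1; python3 st.py
```

```text
time: 2.15
ee_pos: [465.2, -264.8, 95.8]
tcp_rot: [-0.001, 0.839, 0.544, -0.0]
wrist_force: [-0.4, 0.3, 0.1]
width: 0.999
gripper_force: 0.0
time: 2.98
ee_pos: [466.4, -265.4, 97.7]
tcp_rot: [0.001, 0.839, 0.544, 0.0]
wrist_force: [-1.8, 0.0, 6.5]
width: 0.663
gripper_force: 62.4
t 2.9833 p [ 466.4 -265.4   97.7] yaw 65.95 tilt [ 0.002 -0.001 -1.   ] q6 -0.1 F [-1.8  0.   6.5] T [ 0.16  0.26 -0.01] w 0.663 g 62.43780567227418
```

```bash
python3 -m handwheel '[[0,0,-0.005,0],[0,0,-0.01,0],[0,0,-0.015,0],[0,0,-0.015,0],[0,0,-0.015,0],[0,0,-0.015,0],[0,0,-0.01,0],[0,0,0,0]]' && python3 -m handwheel '[[0.01,-0.0043,0,0],[0.02,-0.0085,0,0],[0.027,-0.0115,0,0],[0.027,-0.0115,0,0],[0.027,-0.0115,0,0],[0.027,-0.0115,0,0],[0.027,-0.0115,0,0],[0.027,-0.0115,0,0],[0.027,-0.0115,0,0],[0.027,-0.0115,0,0],[0.027,-0.0115,0,0],[0.027,-0.0115,0,0]]' && python3 -m handwheel '[[0.027,-0.0115,0,0],[0.027,-0.0115,0,0],[0.0194,-0.0087,0,0],[0,0,0,-6],[0,0,0,-6],[0,0,0,-6],[0,0,0,-6],[0,0,0,0],[0,0,0,0],[0,0,0,0],[0,0,0,0]]' ; python3 st.py
python3 - <<'E'
from st import *
W=np.zeros((600,800,3),np.uint8)
a=robot.snapshot("top");b=robot.snapshot("side");w=robot.snapshot("wrist");cv2.imwrite("pics/top2.png",a);cv2.imwrite("pics/side2.png",b);cv2.imwrite("pics/w2.png",w)
k=cv2.resize(b[60:260,80:280],None,fx=2,fy=2,interpolation=cv2.INTER_CUBIC);W[:400,:400]=k
W[:300,400:]=cv2.resize(w,(400,300));k=cv2.resize(a[195:295,120:253],None,fx=3,fy=3)[:300];W[300:600,400:400+k.shape[1]]=k
cv2.imwrite("pics/v2.png",W);c=cam("side");s,p,R=pose()
print("cell b rim corners in side",[px(c,[471.5+i,140.7+j,46]).round(1) for i in(-32,32) for j in(-32,32)],"jar bottom corners",[px(c,[471.5+i,140.7+j,p[2]-97]).round(1) for i in(-29,29) for j in(-29,29)])
E
```

```text
time: 3.65
ee_pos: [466.9, -265.7, 184.0]
tcp_rot: [0.002, 0.839, 0.544, 0.001]
wrist_force: [0.8, -0.4, -3.6]
width: 0.662
gripper_force: 65.5
time: 4.65
ee_pos: [469.9, 62.7, 180.4]
tcp_rot: [-0.0, 0.839, 0.544, -0.001]
wrist_force: [1.2, -0.6, -3.7]
width: 0.662
gripper_force: 65.3
time: 5.57
ee_pos: [471.9, 140.9, 181.0]
tcp_rot: [-0.0, 0.708, 0.706, -0.0]
wrist_force: [0.1, -0.9, -4.0]
width: 0.664
gripper_force: 65.3
t 5.5667 p [471.9 140.9 181. ] yaw 89.83 tilt [-0.001 -0.    -1.   ] q6 0.29 F [ 0.1 -0.9 -4. ] T [-0.02  0.02 -0.  ] w 0.664 g 65.30551986979845
cell b rim corners in side [array([151.1, 182.5]), array([147.2, 163.2]), array([181. , 176.5]), array([176. , 157.7])] jar bottom corners [array([149.3, 167.9]), array([145.8, 150.5]), array([177.2, 162.4]), array([172.7, 145.4])]
```

View pics/v2.png

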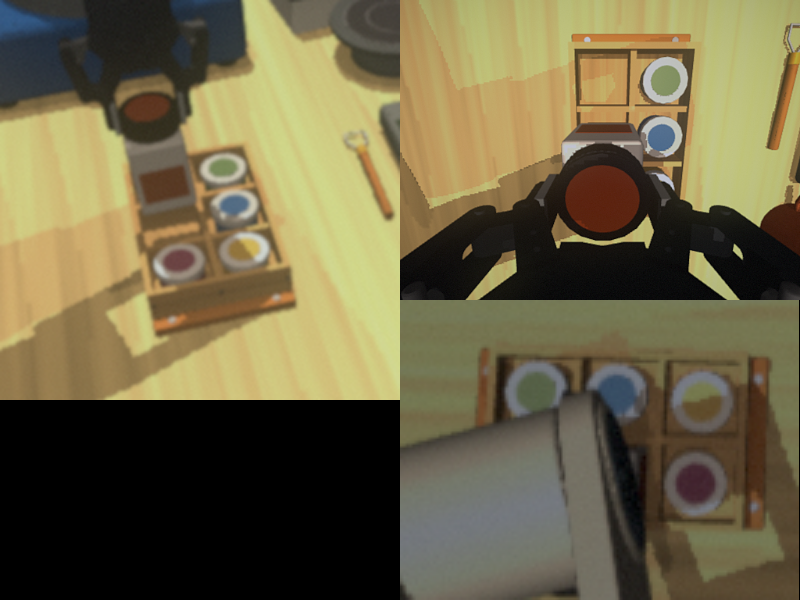

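The jar hangs over cell_b (side crop about (160,190)). I'll check its yaw and crate alignment on a wrist-view zoom.

Run:
```python
from st import *
w=cv2.imread("pics/w2.png");k=cv2.resize(w[35:235,190:400],None,fx=3,fy=3,interpolation=cv2.INTER_CUBIC)[:600]
cv2.imwrite("pics/v3.png",k);c=cam("wrist");print(c[0],c[1],-c[1].T@c[2])
```

```text
[[282.02281063   0.         258.88871226]
 [  0.         282.02281063 187.83450183]
 [  0.           0.           1.        ]] [[ 9.99997302e-01 -2.24994364e-03 -5.78071863e-04]
 [-2.02420606e-03 -9.66046787e-01  2.58359261e-01]
 [-1.13973824e-03 -2.58357394e-01 -9.66048735e-01]] [473.7407653  205.95416771 313.36909253]
```

View pics/v3.png

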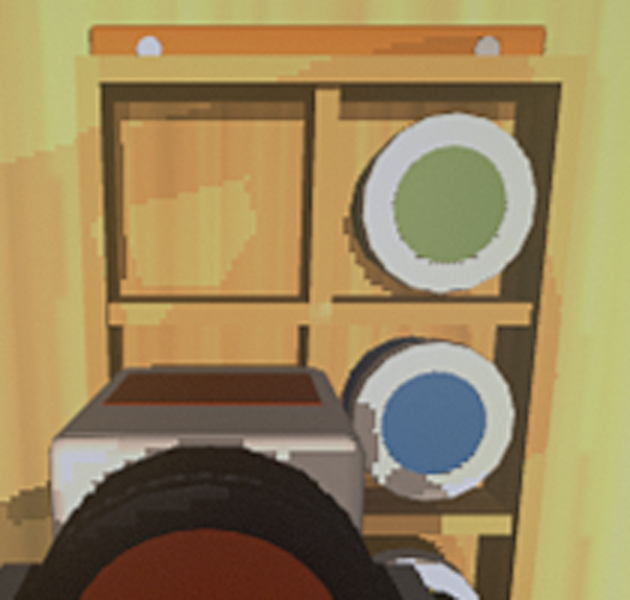

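Run:
```python
from st import *
c=cam("wrist");f=lambda x,y:((x+.5)/3-.5+190,(y+.5)/3-.5+35)
for n,p,z in[("cellA inner left top",(102,84),46),("divider L top",(314,88),46),("divider R top",(340,88),46),("inner right",(560,84),46),("div y far",(220,300),46),("div y near",(220,325),46),("cellB left",(110,326),46),("cellB div left",(305,326),46),("jar bot L",(113,368),83.3),("jar bot R",(325,370),83.3),("jar sh L",(52,437),167.3),("jar sh R",(361,437),167.3),("cap disc",(206,600),194)]:print(n,ray(c,f(*p),z).round(1))
```

```text
cellA inner left top [442.8 248.2  46. ]
divider L top [504.8 247.   46. ]
divider R top [512.4 246.9  46. ]
inner right [576.7 247.9  46. ]
div y far [477.4 185.9  46. ]
div y near [477.4 178.1  46. ]
cellB left [442.9 177.9  46. ]
cellB div left [504.1 177.8  46. ]
jar bot L [447.6 170.4  83.3]
jar bot R [505.6 169.7  83.3]
jar sh L [446.  171.1 167.3]
jar sh R [500.8 171.  167.3]
cap disc [473.3 151.8 194. ]
```

Run:
```python
from st import *
for n,f,box in(("top","top1",(140,205,110,72)),("side","side1",(140,128,95,80)),("wrist","w2",(300,35,100,170))):
    i=cv2.imread(f"pics/{f}.png");x,y,w,h=box;g=cv2.cvtColor(i[y:y+h,x:x+w],cv2.COLOR_BGR2HSV);c=cam(n)
    for col,lo,hi in(("blue",95,125),("green",36,75)):
        m=((g[...,0]>=lo)&(g[...,0]<=hi)&(g[...,1]>70)).astype(np.uint8)
        k,l,st,ce=cv2.connectedComponentsWithStats(m);j=1+st[1:,4].argmax();uv=ce[j]+[x,y]
        print(n,col,st[j],uv.round(1),ray(c,uv,46).round(1))
```

```text
top blue [ 46  15  13  13 132] [191.6 226. ] [544.2 144.9  46. ]
top green [21 18  9  7 18] [164.5 225.9] [542.6 213.3  46. ]
side blue [51 30 13  8 82] [196.7 161.8] [545.  145.6  46. ]
side green [45 12 13  7 72] [191.3 143.2] [545.8 212.8  46. ]
wrist blue [ 18 124  34  34 904] [334.2 175.8] [546.5 146.4  46. ]
wrist green [  22   49   36   38 1083] [339.6 102.7] [546.9 214.3  46. ]
```

Pot centroids agree across the cameras, with the wrist reading about +1.5 mm in x and y. That puts cell_b near y=144, so I'll shift +3 mm, lower to just above the rim and compare again at nearly equal height.

```bash
python3 -m handwheel '[[0.003,0,0.007,0],[0,0,0.01,0],[0,0,0.01,0],[0,0,0.003,0],[0,0,0,0],[0,0,0,0],[0,0,0,0]]'; python3 st.py
python3 - <<'E'
from st import *
c=cam("wrist");w=robot.snapshot("wrist");cv2.imwrite("pics/w4.png",w)
print(-c[1].T@c[2])
k=cv2.resize(w[60:210,190:390],None,fx=4,fy=4,interpolation=cv2.INTER_CUBIC);cv2.imwrite("pics/v4.png",k)
E
```

```text
time: 6.3
ee_pos: [472.4, 143.9, 151.4]
tcp_rot: [0.0, 0.707, 0.707, 0.0]
wrist_force: [-1.1, -0.8, -4.0]
width: 0.662
gripper_force: 65.4
t 6.3 p [472.4 143.9 151.4] yaw 89.97 tilt [ 0.  0. -1.] q6 0.293 F [-1.1 -0.8 -4. ] T [-0.05 -0.15 -0.01] w 0.662 g 65.35211241231082
[473.85497006 209.01262649 283.48675277]
```

View pics/v4.png

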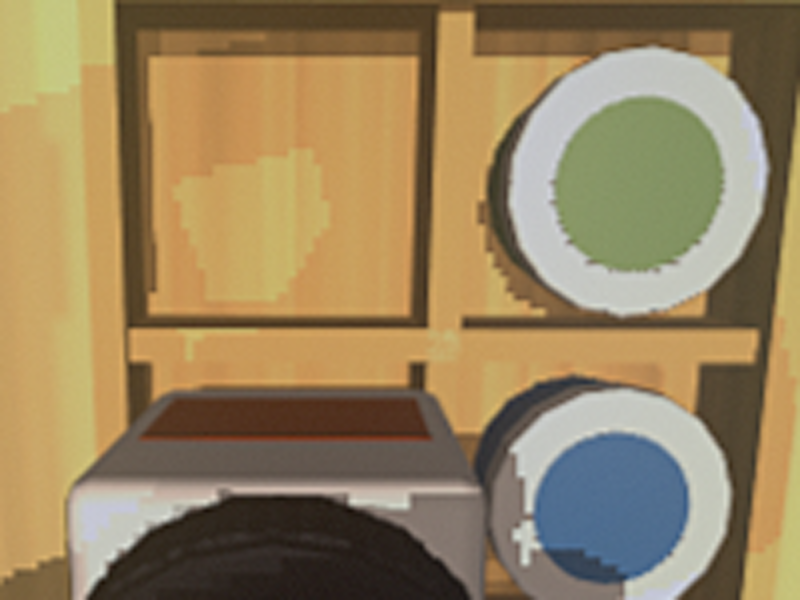

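Run:
```python
from st import *
c=cam("wrist");f=lambda x,y:((x+.5)/4-.5+190,(y+.5)/4-.5+60)
for n,p,z in[("cellB L",(131,365),46),("cellB R",(425,365),46),("div far",(280,327),46),("div near",(280,362),46),("wallA",(280,3),46),("jarbotL",(152,396),53.7),("jarbotR",(437,396),53.7),("jarbotback",(290,390),53.7),("shL",(70,490),137.7),("shR",(483,488),137.7),("floorA L/far",(148,55),7),("floorA R",(417,55),7),("floorA near R",(411,318),7)]:print(n,ray(c,f(*p),z).round(1))
```

```text
cellB L [443.2 177.8  46. ]
cellB R [505.1 177.7  46. ]
div far [474.6 185.7  46. ]
div near [474.6 178.4  46. ]
wallA [474.6 248.2  46. ]
jarbotL [448.2 172.4  53.7]
jarbotR [506.8 172.4  53.7]
jarbotback [476.6 173.6  53.7]
shL [446.3 173.2 137.7]
shR [501.4 173.4 137.7]
floorA L/far [444.4 243.7   7. ]
floorA R [506.1 243.6   7. ]
floorA near R [506.5 184.    7. ]
```

At the rim the jar's underside is about 3 mm too far in +x and 1.5 mm short in y, so I'll correct and lower gently.

```bash
python3 -m handwheel '[[0.0013,-0.0023,0,0],[0,0,0,0],[0,0,0.004,0],[0,0,0.004,0],[0,0,0.004,0],[0,0,0.004,0],[0,0,0,0],[0,0,0,0]]'; python3 st.py
```

```text
time: 7.02
ee_pos: [469.6, 145.1, 134.8]
tcp_rot: [-0.0, 0.707, 0.707, -0.0]
wrist_force: [0.5, 0.2, -3.1]
width: 0.668
gripper_force: 65.3
t 7.0167 p [469.6 145.1 134.8] yaw 89.98 tilt [-0.001 -0.    -1.   ] q6 0.297 F [ 0.5  0.2 -3.1] T [ 0.02 -0.03 -0.07] w 0.668 g 65.30319513588438
```

The underside is about 9 mm below the rim with no extra force, so it has entered the cell. Continuing down.

```bash
python3 -m handwheel '[[0,0,0.005,0],[0,0,0.006,0],[0,0,0.006,0],[0,0,0.006,0],[0,0,0.004,0],[0,0,0,0],[0,0,0,0]]'; python3 st.py
```

```text
time: 7.6
ee_pos: [469.7, 145.1, 107.9]
tcp_rot: [-0.0, 0.707, 0.707, -0.0]
wrist_force: [0.4, 0.2, -4.4]
width: 0.66
gripper_force: 65.3
t 7.6 p [469.7 145.1 107.9] yaw 89.97 tilt [-0.001 -0.    -1.   ] q6 0.297 F [ 0.4  0.2 -4.4] T [-0.03  0.01 -0.01] w 0.66 g 65.32909127317907
```

```bash
python3 -m handwheel '[[0,0,0.001,0],[0,0,0.001,0],[0,0,0.001,0],[0,0,0.0008,0],[0,0,0,0],[0,0,0,0],[0,0,0,0],[0,0,0,0]]'; python3 st.py
```

```text
time: 8.27
ee_pos: [471.8, 145.6, 105.7]
tcp_rot: [0.001, 0.707, 0.707, 0.002]
wrist_force: [3.1, -0.8, 5.0]
width: 0.662
gripper_force: 66.5
t 8.2667 p [471.8 145.6 105.7] yaw 89.98 tilt [ 0.004  0.001 -1.   ] q6 0.297 F [ 3.1 -0.8  5. ] T [-0.1  -0.5   0.03] w 0.662 g 66.45089288535019
```

Jar is on the floor (the load has reversed). Now testing the ordinary direction: counter-clockwise from above, which is negative roll.

```bash
python3 -m handwheel '[[0,0,-0.0008,0],[0,0,0,0],[0,0,0,0],[0,0,0,-3],[0,0,0,-3],[0,0,0,-3],[0,0,0,0]]'; python3 st.py;  python3 -m handwheel '[[0,0,0,-3],[0,0,0,-3],[0,0,0,0],[0,0,0,0]]'; python3 st.py
```

```text
time: 8.85
ee_pos: [470.2, 145.3, 105.4]
tcp_rot: [0.0, 0.649, 0.761, 0.0]
wrist_force: [1.8, 0.5, 1.6]
width: 0.662
gripper_force: 66.0
t 8.85 p [470.2 145.3 105.4] yaw 99.11 tilt [ 0.001  0.    -1.   ] q6 0.138 F [1.8 0.5 1.6] T [ 0.09 -0.25  0.  ] w 0.662 g 65.98506265765081
time: 9.18
ee_pos: [470.2, 145.3, 105.4]
tcp_rot: [0.0, 0.61, 0.792, 0.0]
wrist_force: [2.5, 0.0, 2.7]
width: 0.665
gripper_force: 66.1
t 9.1833 p [470.2 145.3 105.4] yaw 104.82 tilt [ 0.001  0.    -1.   ] q6 0.038 F [2.5 0.  2.7] T [ 0.05 -0.32 -0.03] w 0.665 g 66.06091882199507
```

```bash
python3 -m handwheel '[[0,0,0,-2.5],[0,0,0,-2.5],[0,0,0,0],[0,0,0,0]]'; python3 st.py;  python3 -m handwheel '[[0,0,0,-2.5],[0,0,0,-2.5],[0,0,0,0],[0,0,0,0]]'; python3 st.py
```

```text
time: 9.52
ee_pos: [470.2, 145.3, 105.5]
tcp_rot: [0.0, 0.575, 0.818, 0.0]
wrist_force: [2.5, 0.0, 3.6]
width: 0.66
gripper_force: 66.2
t 9.5167 p [470.2 145.3 105.5] yaw 109.81 tilt [ 0.001  0.    -1.   ] q6 -0.049 F [2.5 0.  3.6] T [ 0.1  -0.42  0.01] w 0.66 g 66.16010698270202
time: 9.85
ee_pos: [470.3, 145.3, 105.5]
tcp_rot: [0.0, 0.539, 0.842, 0.0]
wrist_force: [2.5, 0.1, 4.4]
width: 0.66
gripper_force: 66.3
t 9.85 p [470.3 145.3 105.5] yaw 114.81 tilt [ 0.001  0.    -1.   ] q6 -0.136 F [2.5 0.1 4.4] T [ 0.11 -0.49  0.02] w 0.66 g 66.29658304902932
```

25° with practically no torque, past the 16° where the wrong way would have stopped, so the ordinary direction undoes it. I'll turn on past 60°.

```bash
python3 -m handwheel '[[0,0,-0.0003,-5],[0,0,-0.0002,-5],[0,0,0,-5],[0,0,0,-5],[0,0,0,0],[0,0,0,0]]'; python3 st.py;  python3 -m handwheel '[[0,0,0,-5],[0,0,0,-5],[0,0,0,-5],[0,0,0,-5],[0,0,0,-5],[0,0,0,-5],[0,0,0,0],[0,0,0,0]]'; python3 st.py
python3 - <<'E'
from st import *
b=robot.snapshot("side");w=robot.snapshot("wrist")
W=np.zeros((400,800,3),np.uint8);W[:,:400]=cv2.resize(b[90:220,100:230],(400,400),interpolation=cv2.INTER_CUBIC);W[:300,400:]=cv2.resize(w,(400,300));cv2.imwrite("pics/v5.png",W)
E
```

```text
time: 10.35
ee_pos: [470.0, 145.3, 105.9]
tcp_rot: [0.0, 0.385, 0.923, 0.0]
wrist_force: [2.2, 1.3, 4.3]
width: 0.661
gripper_force: 66.3
t 10.35 p [470.  145.3 105.9] yaw 134.73 tilt [ 0.  0. -1.] q6 -0.484 F [2.2 1.3 4.3] T [ 0.09 -0.44  0.01] w 0.661 g 66.27660110527358
time: 11.02
ee_pos: [470.4, 145.4, 106.1]
tcp_rot: [0.0, 0.133, 0.991, 0.0]
wrist_force: [2.5, 1.0, 5.9]
width: 0.661
gripper_force: 66.5
t 11.0167 p [470.4 145.4 106.1] yaw 164.68 tilt [ 0.001  0.    -1.   ] q6 -1.007 F [2.5 1.  5.9] T [ 0.22 -0.52  0.08] w 0.661 g 66.46119542961515
```

View pics/v5.png

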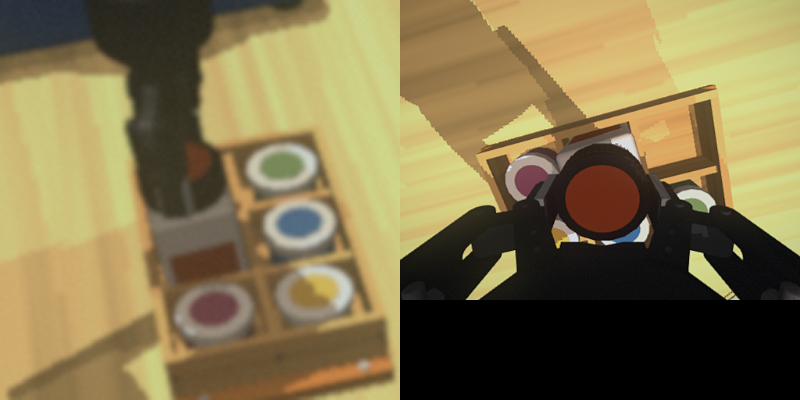

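The jar stays square in its cell while the gripper is turned 75°. A small test lift next, watching the weight.

```bash
python3 -m handwheel '[[0,0,-0.001,0],[0,0,-0.002,0],[0,0,-0.002,0],[0,0,-0.002,0],[0,0,0,0],[0,0,0,0]]'; python3 st.py
```

```text
time: 11.62
ee_pos: [469.7, 145.2, 112.8]
tcp_rot: [-0.0, 0.131, 0.991, -0.0]
wrist_force: [0.0, 0.9, 0.1]
width: 0.662
gripper_force: 65.8
t 11.6167 p [469.7 145.2 112.8] yaw 164.94 tilt [-0. -0. -1.] q6 -1.011 F [0.  0.9 0.1] T [ 0.14 -0.13 -0.02] w 0.662 g 65.80776451095062
```

Only the cap's weight is on the wrist, so the cap is off. Lifting it clear.

```bash
python3 -m handwheel '[[0,0,-0.004,0],[0,0,-0.006,0],[0,0,-0.01,0],[0,0,-0.012,0],[0,0,-0.014,0],[0,0,-0.014,0],[0,0,-0.014,0],[0,0,-0.01,0],[0,0,-0.005,0],[0,0,0,0],[0,0,0,0],[0,0,0,0]]'; python3 st.py
python3 - <<'E'
from st import *
b=robot.snapshot("side");w=robot.snapshot("wrist")
W=np.zeros((400,800,3),np.uint8);W[:,:400]=cv2.resize(b[70:220,90:240],(400,400),interpolation=cv2.INTER_CUBIC);W[:300,400:]=cv2.resize(w,(400,300));cv2.imwrite("pics/v6.png",W)
E
```

```text
time: 12.62
ee_pos: [469.4, 145.1, 201.2]
tcp_rot: [-0.001, 0.131, 0.991, -0.0]
wrist_force: [-0.2, -0.4, -0.7]
width: 0.659
gripper_force: 65.8
t 12.6167 p [469.4 145.1 201.2] yaw 164.97 tilt [-0.001 -0.    -1.   ] q6 -1.012 F [-0.2 -0.4 -0.7] T [-0.03 -0.01  0.04] w 0.659 g 65.78106008876603
```

View pics/v6.png

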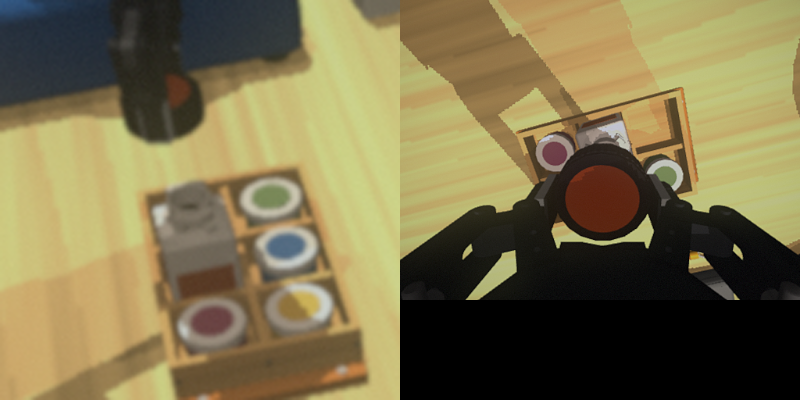

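The jar stands open and upright in cell_b (neck at (195,205)). The cap is held well above it at (165,105), and the pots are in place.

```bash
python3 -c "
from station import robot
print(robot.job_done())"
```

```text
the job is handed in; nothing more can be done
None
```

The job is handed in, with no verdict shown: the jar stands upright in cell_b, its cap undid the ordinary way (counter-clockwise from above), and the gripper is holding it about 80 mm above the jar's mouth.

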